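Fill the two gaps in the tin of brass masses

ROBOT

A 7-joint arm with a two-finger parallel gripper is mounted at the origin on the work surface. World frame = base frame: x ahead of the robot, y to its left, z up, the work surface at z = 0. Lengths are in m, angles in rad, forces in N, time in s.
With the tool pointing down it reaches from about 0.4 to 0.85 m from the base axis. Payload 10.4 kg.
Tool frame: the origin (TCP) lies between the finger pads; the fingertips stand ahead of it and the grasp point (between the pads) lies 6 mm ahead of it (finger_overhang is the z of the fingertips in the tool frame, in m); z points along the fingers, y is the direction in which the jaws open and shut (so a half turn about z gives the same grasp; the last joint's range is limited). The gripper opens to 85 mm and grips with 20 to 120 N. Pads are 22 mm wide; open, the fingers measure 114 mm over their backs; the gripper's body (76 mm by 85 mm) begins 54 mm behind the grasp point. The pads swing forward as they close: fully open they stand 13 mm farther back than shut.
Start: joints at [-1.13, 0.332, -0.065, 1.46, 0.022, 1.35, -0.088], TCP at [0.28, 0.559, 0.228] pointing down, gripper open.
Joint ranges: [-2.6, 2.6], [-0.5, 2.12], [-1.47, 1.34], [0.16, 2.42], [-1.27, 4.41], [0.06, 2.06], [-2.6, 2.6]. Speed limits (rad/s): [2.22, 2.22, 2.79, 2.79, 3.14, 3.14, 3.14].

INTERFACE

Orientations are given as a unit quaternion [x, y, z, w].
In Python, from workcell import * gives the robot as it stands.
- The arm moves only by the shell command python3 -m creep 'ROWS' [FORCE]. ROWS is JSON, a list of rows, each a list of 7 numbers: the turn, a rotation vector about the tool's x, y, z in rad, then the shift along the tool's x, y, z in mm, then the closure in counts, from 0 (fully open) to 255 (shut). In form: [[wx, wy, wz, dx, dy, dz, claw], ...]. A call has 1 to 8 rows; each row shifts and turns the commanded pose from where the row before left it, along the tool's axes as they then stand; what a row does not reach is not made up. A row lasts 1/10 s, in which the tool goes at most 50 mm and 8.59 degrees, less where a joint would pass 70% of its speed; a pose out of reach is approached as far as the arm can. A call is refused whole if a number of a shift passes 50 or a number of a turn 0.15, either way. A call with a gripper value outside its range is refused whole. The fingers move at their own pace and stop on an object; FORCE is the grip in N (left out, the last holds). Time passes only in rows, so rows that do not move let the fingers close. It gives the time, the measured TCP pose, the force and the opening at its end, in the units of the state.
- get_obs(): the state, without advancing time (a new reading comes with each control period).
- camera(name): name is "scene" or "top" or "wrist"; returns (picture, depth): 384x512x3 uint8, blue, green, red; 384x512 float32, m along the optical axis (not along the pixel's ray), 0 where there is no reading.
- camera_model(name): a dict with "camera_matrix" (3x3 intrinsics, pixels), "R" (3x3) and "t" (3): a world point X has camera coordinates R X + t; the wrist camera has in their place "mount" (4x4, takes a point from camera to tool coordinates, whose origin is the TCP and whose axes are the flange's). Camera axes: x right, y down, z forward; pixel columns grow to the right and rows downward; lengths in m; the calibration is good to about 2 mm. A picture is of the moment at which its call begins: read the wrist's pose just before it. camera_model takes no time and is no camera call.
- hand_in(): hands the job in, once; it reports no verdict.
The state is a dict: "clock": time; "joint_pos": joint angles; "joint_velocities": joint speeds; "tau": joint torques, N m; "position": TCP position; "ee_rot": TCP orientation; "ft_force": force on the tool from outside, world axes, zero at the start; "torque": the same for the moment, N m; "grip_width": opening from 0.0 (shut) to 1.0 (fully open).
Only numpy, scipy, OpenCV 4.12 (cv2) and the standard library are available. Lean on these libraries where they do the work, as an engineer would, in place of code of your own. Each camera call takes 0.05 s, during which the arm holds its last target.

TASK

Pack the two small loose brass knob masses into the round blue tin, one in each of the two gaps in its ring, so that the tin holds the full pattern of six masses around one. Lower each in and let it go only once it is down inside the tin, not from above the rim; both must end standing upright, flat on the tin's floor. The larger brass mass does not belong in this tin.

Things in the scene. Friction and masses are not known exactly. Their poses are not given: they have to be found in the camera images.
- tin: fixed open blue tin on the drawer floor (z 6 mm): 138 mm across, 132 inside; rim 32, inner floor 3 above its underside. Five masses like mass_a are held fast in it: one central, four 44.5 mm out at 60, 180, 240, 300 deg from its x axis (anticlockwise from above). The gaps are centred at (44.5, 0) and (-22.3, 38.5) mm in its frame, 5 mm play each way. Origin: centre of underside, z up, any yaw
- mass_a: small loose brass knob mass, 0.25 kg, upright on the drawer floor: round body 38 mm across, 24 high, foot edge chamfered 4 mm; on a 10 mm neck an upright round knob 16 mm across, from 30 to 56 mm above the underside. Origin: centre of underside, z up its axis.
- mass_b: a second small loose mass, identical to mass_a and interchangeable with it (38 mm across, 56 high); origin: centre of underside, z up its axis. The similar but larger loose mass nearby (56 mm across, 64 high) is not listed and fits neither gap. The drawer's walls stand 45 mm high.

How it is judged:
By the outcome, as a careful person would: the job done as asked, in the order asked, and still so for the second after the job is handed in, with the robot touching nothing.
It also fails if it takes over 64 s, if anything falls off the work surface, if the arm or the gripper's body presses on something with over 40 N, if the wrist force passes 120 N, or if a joint passes its speed limit or range.

## Working session

There is one attempt and no reset: what is moved stays moved. The work goes in short steps, Python scripts to look and compute and a shell command to move; the robot and the scene stay as the last step left them, time stands still between calls to the robot, and variables do not carry over. Pictures are saved under pics/ and viewed, and the job is handed in when it is done.

```bash
mkdir -p pics; ls; python3 - <<'E'
from workcell import *
import cv2,numpy as np
o=get_obs()
for k in o: print(k,o[k])
for n in ["top","scene"]:
    p,d=camera(n); cv2.imwrite(f"pics/{n}0.png",p); np.save(f"pics/{n}0.npy",d); m=camera_model(n); print(n,m)
print(camera_model("wrist"))
try: print(finger_overhang)
except Exception as e: print(e)
E
```

```text
pics
clock 0.0
joint_pos [-1.12962159  0.33290855 -0.06470725  1.46096888  0.02159872  1.34988138
 -0.08848886]
joint_velocities [-0.0019415  -0.00062345 -0.00182208  0.00106209  0.0013104  -0.0003372
 -0.00028892]
tau [ 2.39471847e-04 -6.25449228e+01  4.93887090e-02 -3.91606772e+01
  1.62212335e-02  1.00497334e-02 -2.73876299e-05]
position [0.2794067  0.55863317 0.22667988]
ee_rot [ 2.29795609e-01  9.73238633e-01 -7.22327528e-04 -1.37601195e-04]
ft_force [ 0.09811174  0.15454658 -0.20521061]
torque [-0.03934205 -0.02897396  0.03063694]
grip_width 1.0007803292684065
top {'camera_matrix': array([[465.03880727,   0.        , 246.72637853],
       [  0.        , 465.03880727, 195.62116139],
       [  0.        ,   0.        ,   1.        ]]), 'R': array([[-0.00361578, -0.9995761 , -0.02888845],
       [-0.99059842,  0.00753098, -0.13659452],
       [ 0.13675417,  0.02812295, -0.99020573]]), 't': array([-0.01933126,  0.53319316,  0.8044869 ])}
scene {'camera_matrix': array([[496.40903029,   0.        , 261.80216317],
       [  0.        , 496.40903029, 186.0614585 ],
       [  0.        ,   0.        ,   1.        ]]), 'R': array([[ 0.24596471,  0.96918761,  0.0132945 ],
       [ 0.65781568, -0.15683837, -0.73666835],
       [-0.71188475,  0.18993974, -0.67612351]]), 't': array([-0.08827079, -0.31186539,  1.24739447])}
{'camera_matrix': array([[326.31774545,   0.        , 256.12584771],
       [  0.        , 326.31774545, 187.12832501],
       [  0.        ,   0.        ,   1.        ]]), 'mount': array([[-6.60932990e-05, -9.66137053e-01, -2.58029438e-01,
         6.37826616e-02],
       [ 9.99999990e-01, -3.05874356e-05, -1.41618118e-04,
        -2.68157630e-04],
       [ 1.28930052e-04, -2.58029445e-01,  9.66137045e-01,
        -1.45610237e-01],
       [ 0.00000000e+00,  0.00000000e+00,  0.00000000e+00,
         1.00000000e+00]])}
0.025
```

View pics/top0.png

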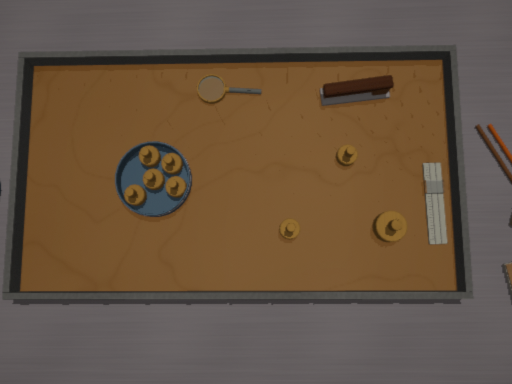

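View pics/scene0.png

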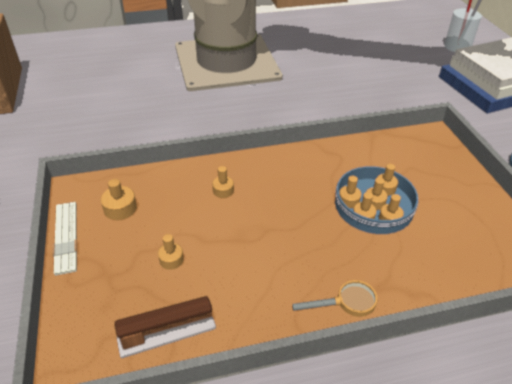

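```bash
cat > h.py <<'E'
import numpy as np, cv2
from workcell import *
def cloud(name,d,pose=None):
    m=camera_model(name);K=m["camera_matrix"]
    v,u=np.indices(d.shape)
    c=np.stack([(u-K[0,2])/K[0,0]*d,(v-K[1,2])/K[1,1]*d,d],-1)
    if name=="wrist":
        from scipy.spatial.transform import Rotation as R
        M=m["mount"]; t=c@M[:3,:3].T+M[:3,3]
        return t@R.from_quat(pose["ee_rot"]).as_matrix().T+pose["position"]
    return (c-m["t"])@m["R"]
def clusters(P,p,d,zlo,zhi,minn=5):
    b,g,r=[p[...,i].astype(int) for i in range(3)]
    msk=((P[...,2]>zlo)&(P[...,2]<zhi)&(d>0)).astype(np.uint8)
    n,l,s,c=cv2.connectedComponentsWithStats(msk,connectivity=4)
    for i in range(1,n):
        if s[i,4]<minn: continue
        q=P[l==i]; c2,rad=cv2.minEnclosingCircle(q[:,:2].astype(np.float32))
        print("px",c[i].round(1),"n",s[i,4],"mean",q.mean(0).round(4),"circ",np.round(c2,4),"r",round(rad,4))
E
python3 - <<'E'
from h import *
for n in ["top","scene"]:
    d=np.load(f"pics/{n}0.npy");p=cv2.imread(f"pics/{n}0.png");P=cloud(n,d)
    print(n,"floor",P[250,200] if n=="top" else P[240,280])
    clusters(P,p,d,0.056,0.08)
    print('body'); clusters(P,p,d,0.024,0.05,30)
E
```

```text
top floor [0.4364217  0.06550673 0.00488603]
px [387.8  77. ] n 20 mean [ 0.7448 -0.2791  0.0574] circ [ 0.744  -0.2785] r 0.0067
px [381.4  79.4] n 5 mean [ 0.7408 -0.2676  0.057 ] circ [ 0.7404 -0.2676] r 0.0027
px [382.5  82.1] n 8 mean [ 0.7356 -0.2693  0.057 ] circ [ 0.736  -0.2685] r 0.0044
px [378.6  81.8] n 5 mean [ 0.7364 -0.2624  0.0566] circ [ 0.736  -0.2622] r 0.003
px [390.4  81.6] n 5 mean [ 0.7362 -0.2834  0.0574] circ [ 0.7362 -0.2834] r 0.003
px [378.1  84.5] n 10 mean [ 0.7313 -0.2613  0.0567] circ [ 0.7305 -0.2611] r 0.0058
px [389.1  84.5] n 14 mean [ 0.7309 -0.281   0.0571] circ [ 0.7299 -0.2816] r 0.0046
px [350.  150.1] n 66 mean [ 0.6092 -0.2055  0.0626] circ [ 0.6092 -0.2057] r 0.0078
px [144.6 151.5] n 75 mean [0.6099 0.1586 0.0646] circ [0.6105 0.1594] r 0.0079
px [167.8 159. ] n 69 mean [0.5957 0.1167 0.0649] circ [0.5967 0.1175] r 0.0082
px [148.6 175.3] n 74 mean [0.5667 0.1503 0.0648] circ [0.5671 0.151 ] r 0.008
px [172.  183.1] n 69 mean [0.5523 0.1083 0.0653] circ [0.5526 0.1086] r 0.0078
px [129.4 191.8] n 70 mean [0.5374 0.1836 0.0648] circ [0.5378
[... 2223 characters left out ...]
 -0.4945] r 0.1012
px [476.4  83.1] n 1101 mean [0.2806 0.5193 0.0339] circ [0.2656 0.5258] r 0.0893
px [199.1 186.2] n 8914 mean [ 0.4609 -0.1051  0.0385] circ [ 0.5662 -0.0018] r 0.4611
px [374.3 199.1] n 2429 mean [0.5766 0.141  0.0328] circ [0.5664 0.1476] r 0.0709
px [222.2 183.9] n 270 mean [ 0.4791 -0.1021  0.0314] circ [ 0.4745 -0.1022] r 0.0199
px [117.6 201.3] n 680 mean [ 0.486  -0.2796  0.036 ] circ [ 0.4783 -0.2812] r 0.0288
px [169.8 253.7] n 385 mean [ 0.6145 -0.2086  0.0313] circ [ 0.6095 -0.2089] r 0.0196
px [307.8 340.2] n 6417 mean [ 0.8064 -0.0461  0.0398] circ [ 0.7985 -0.0414] r 0.2916
px [165.  326.3] n 864 mean [ 0.7421 -0.2279  0.039 ] circ [ 0.7375 -0.2271] r 0.0624
```

```bash
cat >> h.py <<'E'
from scipy.spatial.transform import Rotation as R
def goto(pos,yaw=None):
    """print shift in current tool axes (mm) and turn; yaw = jaw (tool y) direction deg"""
    o=get_obs();M=R.from_quat(o["ee_rot"]).as_matrix()
    s=M.T@(np.array(pos)-o["position"])*1000
    print("clock",round(o["clock"],2),"pos",o["position"].round(4),"jawyaw",np.degrees(np.arctan2(M[1,1],M[0,1])).round(2),"tilt",M[:2,2].round(4),"F",o["ft_force"].round(1),"grip",round(o["grip_width"],3),"q",o["joint_pos"].round(2))
    print("shift now-axes",s.round(1))
    if yaw is not None:
        y=np.radians(yaw)
        T=np.array([[-np.sin(y),np.cos(y),0],[np.cos(y),np.sin(y),0],[0,0,-1]]).T
        if T[0,0]*T[1,1]-T[0,1]*T[1,0]>0: T[:,0]*=-1
        print("turn rotvec",R.from_matrix(M.T@T).as_rotvec().round(4),"shift in final axes",(T.T@(np.array(pos)-o["position"])*1000).round(1))
E
python3 -c "
from h import *
goto([.474,-.100,.200],101)"
```

```text
clock 0.1 pos [0.2795 0.5587 0.2268] jawyaw 63.42 tilt [-0.0005 -0.0012] F [ 0.3  0.3 -0.6] grip 0.999 q [-1.13  0.33 -0.06  1.46  0.02  1.35 -0.09]
shift now-axes [-468.7 -502.    27.5]
turn rotvec [-1.300e-03 -4.000e-04 -6.558e-01] shift in final axes [ -65.3 -683.7   26.8]
```

```bash
python3 -m creep '[[0,0,-0.131,0,0,0,90],[0,0,-0.131,0,0,0,90],[0,0,-0.131,0,0,0,90],[0,0,-0.131,0,0,0,90],[0,0,-0.131,0,0,0,90],[0,0,0,-4,-45,2,90],[0,0,0,-4,-45,2,90],[0,0,0,-4,-45,2,90]]' 40
python3 -m creep '[[0,0,0,-4,-45,2,90],[0,0,0,-4,-45,2,90],[0,0,0,-4,-45,2,90],[0,0,0,-4,-45,2,90],[0,0,0,-4,-45,2,90],[0,0,0,-4,-45,2,90],[0,0,0,-4,-45,2,90],[0,0,0,-4,-45,2,90]]'
python3 -c "
from h import *
goto([.474,-.100,.200],101)"
```

```text
clock: 0.9
position: [0.3171, 0.427, 0.2208]
ee_rot: [-0.096, 0.995, -0.0, -0.0]
ft_force: [-0.1, -0.3, 0.3]
grip_width: 0.646
clock: 1.7
position: [0.4168, 0.0795, 0.2054]
ee_rot: [-0.095, 0.995, 0.0, 0.0]
ft_force: [0.8, 0.0, 0.2]
grip_width: 0.643
clock 1.7 pos [0.4168 0.0795 0.2054] jawyaw 100.96 tilt [0.0001 0.0003] F [0.8 0.  0.2] grip 0.643 q [-0.56 -0.12  0.25  2.    0.03  1.26  1.44]
shift now-axes [ -22.  -187.1    5.3]
turn rotvec [ 0.0003  0.0001 -0.0007] shift in final axes [ -21.9 -187.1    5.4]
```

```bash
python3 -m creep '[[0,0,0,-5,-45,1,90],[0,0,0,-5,-45,1,90],[0,0,0,-5,-45,1,90],[0,0,0,-5,-40,1,90],[0,0,0,0,0,0,90],[0,0,0,0,0,0,90],[0,0,0,0,0,0,90]]'
python3 - <<'E'
from h import *
goto([.474,-.100,.200],101)
o=get_obs();p,d=camera("wrist");cv2.imwrite("pics/w1.png",p)
P=cloud("wrist",d,o)
clusters(P,p,d,0.054,0.08)
print('b');clusters(P,p,d,0.024,0.04,30)
print('f');print(np.median(P[...,2]))
E
```

```text
clock: 2.4
position: [0.4695, -0.0855, 0.2012]
ee_rot: [-0.096, 0.995, 0.0, -0.0]
ft_force: [1.3, -0.0, -0.9]
grip_width: 0.649
clock 2.4 pos [ 0.4695 -0.0855  0.2012] jawyaw 101.04 tilt [-0.0006  0.0004] F [ 1.3 -0.  -0.9] grip 0.649 q [-0.39  0.    0.48  1.9  -0.    1.24  1.86]
shift now-axes [ -1.7 -15.1   1.2]
turn rotvec [ 0.0005 -0.0006  0.0006] shift in final axes [ -1.7 -15.1   1.2]
px [ 37.4 141.7] n 634 mean [ 0.4764 -0.2763  0.0664] circ [ 0.4774 -0.279 ] r 0.0106
px [240.8 175.7] n 245 mean [ 0.4737 -0.0998  0.0608] circ [ 0.4752 -0.0998] r 0.0078
px [110.  280.5] n 72 mean [ 0.6038 -0.2078  0.0583] circ [ 0.6059 -0.2084] r 0.0072
px [505.6 289.7] n 199 mean [0.5375 0.1786 0.0606] circ [0.5381 0.1828] r 0.008
px [456.4 344.4] n 95 mean [0.6081 0.1532 0.0604] circ [0.6097 0.1558] r 0.0061
b
px [262.4  50.5] n 1324 mean [ 0.3633 -0.0987  0.0321] circ [ 0.3633 -0.0931] r 0.2306
px [ 62.3 136.2] n 2362 mean [ 0.4743 -0.2723  0.0362] circ [ 0.4774 -0.279 ] r 0.0283
px [242.6 166.5] n 813 mean [ 0.4717 -0.0997  0.0291] circ [ 0.4743 -0.0997] r 0.019
px [452.5 262. ] n 2589 mean [0.5302 0.1382 0.0321] circ [0.5531 0.1456] r 0.0664
px [120.6 263.7] n 493 mean [ 0.6012 -0.2092  0.0293] circ [ 0.6083 -0.2082] r 0.0189
px [457.4 282. ] n 143 mean [0.5524 0.1526 0.0306] circ [0.5556 0.153 ] r 0.0139
px [505.2 308.6] n 221 mean [0.5735 0.2157 0.0313] circ [0.5721 0.2151] r 0.0112
px [115.5 359.2] n 212 mean [ 0.7221 -0.203   0.0332] circ [ 0.7223 -0.2031] r 0.017
f
0.006191069226659768
```

View pics/w1.png

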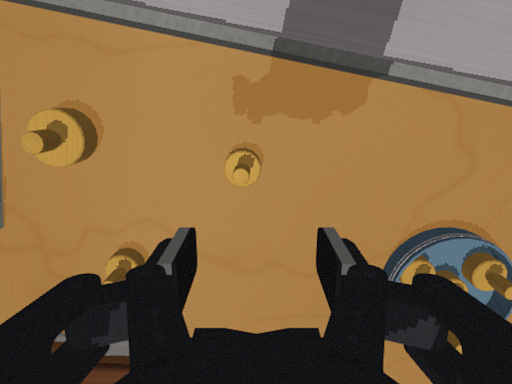

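```bash
python3 -c "
from h import *
goto([.4747,-.0998,.12],101)"
python3 -m creep '[[0,0,0,-2,-15,20,90],[0,0,0,0,0,30,90],[0,0,0,0,0,30,90],[0,0,0,0,0,0,90],[0,0,0,0,0,0,90],[0,0,0,0,0,0,90]]'
python3 -c "
from h import *
goto([.4747,-.0998,.059],101)"
```

```text
clock 2.45 pos [ 0.4696 -0.0854  0.2013] jawyaw 101.07 tilt [-0.0003  0.0004] F [ 0.7 -0.8  0. ] grip 0.645 q [-0.39  0.    0.48  1.9  -0.    1.24  1.86]
shift now-axes [ -2.3 -15.2  81.3]
turn rotvec [ 0.0005 -0.0003  0.0012] shift in final axes [ -2.3 -15.2  81.3]
clock: 3.05
position: [0.4755, -0.1006, 0.1231]
ee_rot: [-0.096, 0.995, 0.0, 0.001]
ft_force: [0.2, -0.3, 0.5]
grip_width: 0.648
clock 3.05 pos [ 0.4755 -0.1006  0.1231] jawyaw 101.0 tilt [0.0022 0.0003] F [ 0.2 -0.3  0.5] grip 0.648 q [-0.36  0.11  0.5   1.97 -0.06  1.07  1.94]
shift now-axes [ 0.8  1.  64.1]
turn rotvec [-0.0002  0.0022  0.0001] shift in final axes [ 0.7  0.9 64.1]
```

```bash
python3 -m creep '[[0,0.002,0,0.8,1,25,90],[0,0,0,0,0,25,90],[0,0,0,0,0,14,90],[0,0,0,0,0,0,90],[0,0,0,0,0,0,90],[0,0,0,0,0,0,90]]'
python3 - <<'E'
from h import *
goto([.4747,-.0998,.059],101)
p,d=camera("wrist");cv2.imwrite("pics/w2.png",p)
E
```

```text
clock: 3.65
position: [0.4746, -0.1001, 0.059]
ee_rot: [-0.096, 0.995, -0.0, 0.0]
ft_force: [0.8, 0.3, -0.2]
grip_width: 0.646
clock 3.65 pos [ 0.4746 -0.1001  0.059 ] jawyaw 100.96 tilt [ 0.0005 -0.0001] F [ 0.8  0.3 -0.2] grip 0.646 q [-0.34  0.21  0.5   2.03 -0.12  0.93  1.99]
shift now-axes [-0.1  0.3  0. ]
turn rotvec [-0.0002  0.0005 -0.0006] shift in final axes [-0.1  0.3  0. ]
```

View pics/w2.png

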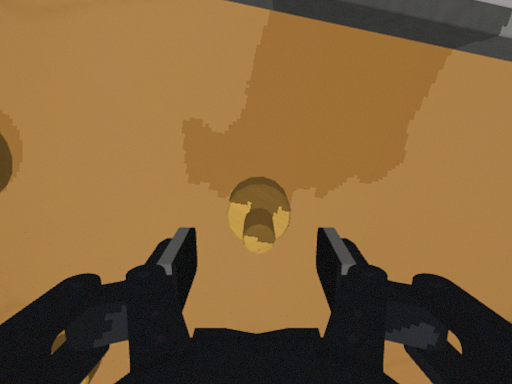

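```bash
python3 -m creep '[[0,0,0,0,0,0,255],[0,0,0,0,0,0,255],[0,0,0,0,0,0,255],[0,0,0,0,0,0,255],[0,0,0,0,0,0,255],[0,0,0,0,0,0,255]]' 60
python3 -m creep '[[0,0,0,0,0,-15,255],[0,0,0,0,0,-25,255],[0,0,0,0,0,-25,255],[0,0,0,0,0,0,255],[0,0,0,0,0,0,255],[0,0,0,0,0,0,255]]'
python3 - <<'E'
from h import *
o=get_obs();p,d=camera("wrist");cv2.imwrite("pics/w3.png",p)
goto([.5233,.1425,.13],101)
P=cloud("wrist",d,o)
np.save("pics/w3.npy",P)
clusters(P,p,d,0.024,0.15,30)
E
```

```text
clock: 4.3
position: [0.475, -0.0994, 0.0589]
ee_rot: [-0.096, 0.995, 0.0, 0.0]
ft_force: [-1.8, 3.5, 13.9]
grip_width: 0.0
clock: 4.9
position: [0.4731, -0.1, 0.1217]
ee_rot: [-0.095, 0.995, 0.0, -0.002]
ft_force: [-0.3, -0.3, 0.8]
grip_width: 0.005
clock 4.95 pos [ 0.473  -0.1001  0.1216] jawyaw 100.95 tilt [-0.0035 -0.0004] F [ 0.1 -0.4  0.1] grip 0.002 q [-0.36  0.11  0.51  1.98 -0.06  1.07  1.93]
shift now-axes [-95.4 228.6  -8.7]
turn rotvec [ 0.0003 -0.0035 -0.0008] shift in final axes [-95.6 228.5  -8.4]
px [346.5  34.2] n 9002 mean [ 0.3593 -0.0637  0.0414] circ [ 0.3632 -0.0761] r 0.1358
px [ 25.4 149.8] n 3805 mean [ 0.4747 -0.2672  0.037 ] circ [ 0.4776 -0.2786] r 0.0283
px [257. 189.] n 1870 mean [ 0.4712 -0.1008  0.0378] circ [ 0.4746 -0.1   ] r 0.0192
px [256.5 238.7] n 1196 mean [ 0.4654 -0.1024  0.1406] circ [ 0.4677 -0.1019] r 0.0137
px [485.3 308.6] n 2153 mean [0.5365 0.1025 0.0341] circ [0.538 0.112] r 0.0335
px [ 93.5 299.9] n 60 mean [ 0.5947 -0.2163  0.0272] circ [ 0.5957 -0.2162] r 0.009
```

View pics/w3.png

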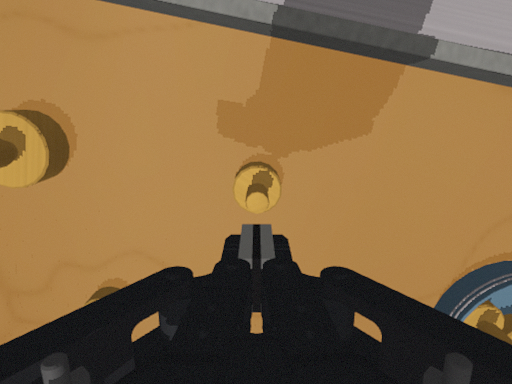

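```bash
python3 - <<'E'
from h import *
P=np.load("pics/w3.npy")
for r in range(215,275,4): print(r,P[r,250].round(4),P[r,262].round(4))
m=camera_model("wrist");M=np.linalg.inv(m["mount"]);K=m["camera_matrix"]
for t in [(0,0,.025),(.011,0,.025),(-.011,0,.025),(.011,0,-.0),(.011,0,-.02)]:
    c=M[:3,:3]@np.array(t)+M[:3,3]; print(t,(K@c/c[2]).round(1))
E
```

```text
215 [ 0.5035 -0.1005  0.0054] [ 0.5014 -0.0905  0.0059]
219 [ 0.5066 -0.0999  0.0067] [ 0.5049 -0.0898  0.0061]
223 [ 0.5104 -0.0992  0.0062] [ 0.5084 -0.0891  0.0062]
227 [ 0.4642 -0.1056  0.1321] [ 0.4632 -0.1003  0.132 ]
231 [ 0.464  -0.1055  0.1372] [ 0.4629 -0.1005  0.1373]
235 [ 0.4637 -0.1055  0.142 ] [ 0.4633 -0.1005  0.1408]
239 [ 0.4643 -0.1053  0.1447] [ 0.4629 -0.1006  0.1458]
243 [ 0.4642 -0.1053  0.1489] [ 0.4629 -0.1007  0.1498]
247 [ 0.4634 -0.1053  0.1542] [ 0.463  -0.1008  0.1532]
251 [ 0.464  -0.1052  0.1563] [ 0.463  -0.1008  0.1566]
255 [ 0.4634 -0.1052  0.1606] [ 0.4633 -0.1008  0.1592]
259 [ 0.4639 -0.1051  0.1627] [ 0.4637 -0.1008  0.1616]
263 [ 0.4656 -0.1048  0.1625] [ 0.465  -0.1005  0.1621]
267 [ 0.4628 -0.1051  0.1705] [ 0.4668 -0.1002  0.1616]
271 [ 0.4636 -0.105   0.1717] [ 0.4665 -0.1003  0.165 ]
(0, 0, 0.025) [258.  219.6   1. ]
(0.011, 0, 0.025) [258.  200.7   1. ]
(-0.011, 0, 0.025) [258.  237.9   1. ]
(0.011, 0, -0.0) [258.3 216.4   1. ]
(0.011, 0, -0.02) [258.6 233.1   1. ]
```

```bash
python3 - <<'E'
from h import *
o=get_obs();print(o["position"],o["grip_width"])
for n in ["scene","top"]:
    p,d=camera(n);P=cloud(n,d)
    m=camera_model(n);K=m["camera_matrix"]
    q=p.copy()
    for dz,c in [(0.0,(0,0,255)),(-.025,(0,255,0)),(.0075,(255,255,255))]:
        X=m["R"]@(o["position"]+[0,0,dz])+m["t"];u=K@X/X[2];cv2.circle(q,(int(u[0]),int(u[1])),2,c,-1)
        if dz==0: u0=u
    if n=="scene":
        x,y=int(u0[0]),int(u0[1]); q=cv2.resize(q[max(0,y-90):y+90,max(0,x-120):x+120],None,fx=3,fy=3)
    cv2.imwrite(f"pics/{n}1.png",q)
    s=(np.abs(P[...,0]-.47)<.05)&(np.abs(P[...,1]+.1)<.05)&(P[...,2]>.075)
    print(n,np.percentile(P[s][:,2],[0,1,5]) if s.any() else None)
    if n=="scene":
        for x in range(int(u0[0])-6,int(u0[0])+7,3):
            print([tuple(P[y,x].round(3)) for y in range(int(u0[1])-15,int(u0[1])+21,5)])
E
```

```text
[ 0.47302446 -0.10005518  0.12158087] 0.00228736568496962
scene [0.12551414 0.13806626 0.16892321]
[(np.float64(0.481), np.float64(-0.11), np.float64(0.159)), (np.float64(0.48), np.float64(-0.111), np.float64(0.149)), (np.float64(0.482), np.float64(-0.111), np.float64(0.141)), (np.float64(0.361), np.float64(-0.095), np.float64(0.039)), (np.float64(0.362), np.float64(-0.096), np.float64(0.027)), (np.float64(0.362), np.float64(-0.097), np.float64(0.015)), (np.float64(0.367), np.float64(-0.098), np.float64(0.007)), (np.float64(0.381), np.float64(-0.1), np.float64(0.006))]
[(np.float64(0.483), np.float64(-0.106), np.float64(0.16)), (np.float64(0.482), np.float64(-0.106), np.float64(0.15)), (np.float64(0.484), np.float64(-0.107), np.float64(0.142)), (np.float64(0.48), np.float64(-0.107), np.float64(0.129)), (np.float64(0.365), np.float64(-0.09), np.float64(0.029)), (np.float64(0.36), np.float64(-0.09), np.float64(0.013)), (np.float64(0.366), np.float64(-0.092), np.float64(0.005)), (np.float64(0.382), np.float64(-0.095), np.float64(0.006))]
[(np.float64(0.487), np.float64(-0.102), np.float
[... 726 characters left out ...]
)), (np.float64(0.363), np.float64(-0.079), np.float64(0.013)), (np.float64(0.369), np.float64(-0.08), np.float64(0.005)), (np.float64(0.385), np.float64(-0.084), np.float64(0.006))]
[(np.float64(0.477), np.float64(-0.091), np.float64(0.153)), (np.float64(0.479), np.float64(-0.091), np.float64(0.145)), (np.float64(0.479), np.float64(-0.092), np.float64(0.136)), (np.float64(0.36), np.float64(-0.072), np.float64(0.034)), (np.float64(0.361), np.float64(-0.072), np.float64(0.022)), (np.float64(0.36), np.float64(-0.073), np.float64(0.009)), (np.float64(0.371), np.float64(-0.075), np.float64(0.006)), (np.float64(0.387), np.float64(-0.078), np.float64(0.006))]
top [0.46933007 0.49178642 0.50195412]
```

View pics/scene1.png

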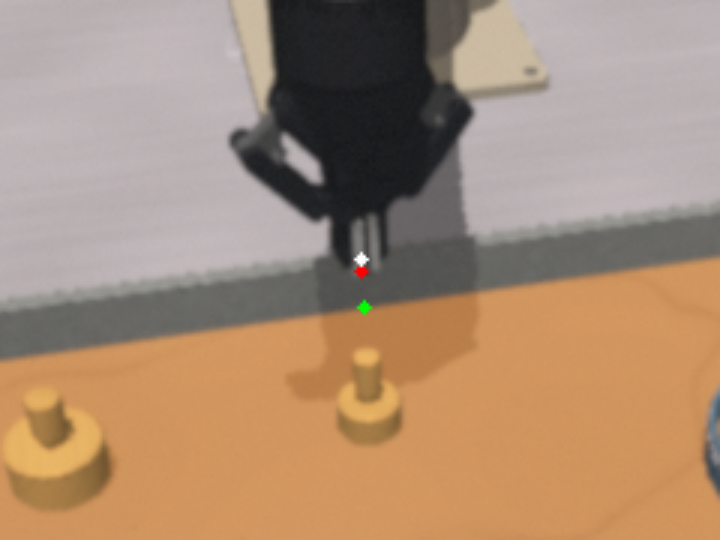

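```bash
python3 -c "
from h import *
goto([.4747,-.0999,.03],101)"
python3 -m creep '[[0,-0.003,0,-2,0,0,120],[0,0,0,0,0,0,120],[0,0,0,0,0,0,120],[0,0,0,0,0,0,120],[0,0,0,0,0,0,120]]'
python3 -c "
from h import *
goto([.4747,-.0999,.03],101)"
```

```text
clock 5.05 pos [ 0.4731 -0.1001  0.1217] jawyaw 100.95 tilt [-0.0035 -0.0004] F [ 0.1 -0.8 -0. ] grip 0.0 q [-0.36  0.11  0.51  1.98 -0.06  1.07  1.93]
shift now-axes [-1.9 -0.1 91.7]
turn rotvec [ 0.0002 -0.0035 -0.0008] shift in final axes [-1.6 -0.1 91.7]
clock: 5.55
position: [0.4756, -0.0998, 0.1225]
ee_rot: [-0.095, 0.995, 0.0, 0.0]
ft_force: [0.5, 0.9, -0.7]
grip_width: 0.528
clock 5.55 pos [ 0.4756 -0.0998  0.1225] jawyaw 100.95 tilt [0.001  0.0003] F [ 0.5  0.9 -0.7] grip 0.528 q [-0.36  0.11  0.51  1.97 -0.06  1.07  1.94]
shift now-axes [ 1.   0.  92.5]
turn rotvec [ 0.0001  0.001  -0.0009] shift in final axes [ 0.9  0.  92.5]
```

```bash
python3 -m creep '[[0,0.001,0,0.9,0,25,120],[0,0,0,0,0,25,120],[0,0,0,0,0,20,120],[0,0,0,0,0,12,120],[0,0,0,0,0,10,120],[0,0,0,0,0,0,120],[0,0,0,0,0,0,120],[0,0,0,0,0,0,120]]'
python3 - <<'E'
from h import *
goto([.4747,-.0999,.03],101)
p,d=camera("wrist");cv2.imwrite("pics/w4.png",p)
E
```

```text
clock: 6.35
position: [0.4754, -0.1, 0.0313]
ee_rot: [-0.095, 0.995, 0.0, 0.001]
ft_force: [0.8, -0.0, 0.4]
grip_width: 0.525
clock 6.35 pos [ 0.4754 -0.1     0.0313] jawyaw 100.95 tilt [0.0015 0.0001] F [ 0.8 -0.   0.4] grip 0.525 q [-0.33  0.26  0.49  2.05 -0.16  0.87  2.01]
shift now-axes [0.7 0.2 1.3]
turn rotvec [-0.0001  0.0015 -0.0008] shift in final axes [0.7 0.2 1.3]
```

View pics/w4.png

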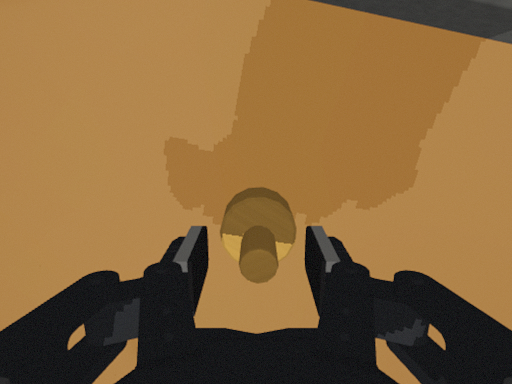

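```bash
python3 -m creep '[[0,0,0,0.3,0,1,255],[0,0,0,0,0,0,255],[0,0,0,0,0,0,255],[0,0,0,0,0,0,255],[0,0,0,0,0,0,255]]' 60
python3 - <<'E'
from h import *
goto([.4747,-.0999,.03],101)
E
```

```text
clock: 6.9
position: [0.4746, -0.0999, 0.0298]
ee_rot: [-0.095, 0.995, 0.0, 0.0]
ft_force: [-1.1, 1.3, 5.2]
grip_width: 0.165
clock 6.9 pos [ 0.4746 -0.0999  0.0298] jawyaw 100.96 tilt [0.0003 0.0003] F [-1.1  1.3  5.2] grip 0.165 q [-0.33  0.26  0.49  2.05 -0.16  0.87  2.01]
shift now-axes [-0.  -0.  -0.2]
turn rotvec [ 0.0002  0.0004 -0.0007] shift in final axes [-0.  -0.  -0.2]
```

```bash
python3 -m creep '[[0,0,0,0,0,-15,255],[0,0,0,0,0,-30,255],[0,0,0,0,0,-30,255],[0,0,0,0,0,-25,255],[0,0,0,0,0,0,255],[0,0,0,0,0,0,255]]'
python3 - <<'E'
from h import *
o=get_obs();p,d=camera("wrist");cv2.imwrite("pics/w5.png",p)
goto([.5233,.1420,.13],101)
E
```

```text
clock: 7.5
position: [0.4742, -0.0998, 0.1289]
ee_rot: [-0.096, 0.995, 0.0, -0.0]
ft_force: [-0.5, -0.8, -3.2]
grip_width: 0.167
clock 7.55 pos [ 0.4737 -0.0998  0.1282] jawyaw 100.96 tilt [-0.0016  0.0002] F [ 0.3  0.8 -3.4] grip 0.164 q [-0.37  0.1   0.51  1.97 -0.06  1.08  1.93]
shift now-axes [-94.7 228.   -1.8]
turn rotvec [ 0.0005 -0.0015 -0.0007] shift in final axes [-94.8 227.9  -1.8]
```

View pics/w5.png

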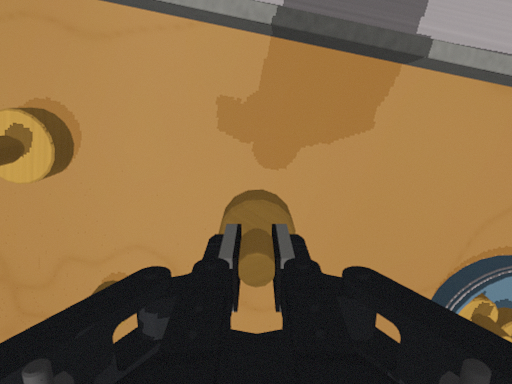

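```bash
python3 -m creep '[[0,-0.0015,0,-16,38,-2,255],[0,0,0,-16,38,-2,255],[0,0,0,-16,38,-2,255],[0,0,0,-16,38,-2,255],[0,0,0,-16,38,-2,255],[0,0,0,-15,38,-2,255],[0,0,0,0,0,0,255],[0,0,0,0,0,0,255]]'
python3 -m creep '[[0,0,0,0,0,0,255],[0,0,0,0,0,0,255]]'
python3 - <<'E'
from h import *
o=get_obs();p,d=camera("wrist");cv2.imwrite("pics/w6.png",p)
goto([.5233,.1420,.13],101)
P=cloud("wrist",d,o)
clusters(P,p,d,0.056,0.072);print('b');clusters(P,p,d,0.025,0.045,30)
E
```

```text
clock: 8.35
position: [0.5234, 0.1424, 0.1396]
ee_rot: [-0.096, 0.995, -0.001, -0.001]
ft_force: [-0.6, -0.9, -2.8]
grip_width: 0.165
clock: 8.55
position: [0.5241, 0.1404, 0.141]
ee_rot: [-0.094, 0.996, -0.0, 0.0]
ft_force: [0.2, 0.3, -2.2]
grip_width: 0.168
clock 8.6 pos [0.5242 0.1407 0.1412] jawyaw 100.85 tilt [ 0.0009 -0.    ] F [ 0.6  0.1 -3.1] grip 0.163 q [-0.64  0.22  0.33  1.81 -0.08  1.13  1.48]
shift now-axes [ 0.6  1.5 11.2]
turn rotvec [-0.0002  0.0009 -0.0026] shift in final axes [ 0.6  1.5 11.2]
px [311.6 220.6] n 400 mean [0.537  0.1829 0.0633] circ [0.5379 0.1836] r 0.0079
px [207.3 220.9] n 398 mean [0.5516 0.1084 0.0632] circ [0.5528 0.1081] r 0.0078
px [259.6 300. ] n 365 mean [0.6091 0.1583 0.063 ] circ [0.6108 0.1586] r 0.0083
b
px [498.6   2.3] n 161 mean [0.3633 0.2833 0.0294] circ [0.3636 0.2817] r 0.0127
px [254.8 207.2] n 2551 mean [0.5455 0.1421 0.0341] circ [0.5654 0.1499] r 0.0697
px [305.7 201.9] n 1055 mean [0.5327 0.1822 0.0322] circ [0.5381 0.1836] r 0.0192
px [210.3 200.7] n 916 mean [0.5463 0.1055 0.0324] circ [0.5527 0.1081] r 0.0191
px [245.  288.5] n 108 mean [0.6203 0.1478 0.0326] circ [0.6203 0.1478] r 0.009
px [271.3 295.2] n 127 mean [0.6224 0.1717 0.0329] circ [0.6197 0.1698] r 0.0137
px [244.4 302.2] n 126 mean [0.6335 0.1496 0.0331] circ [0.634  0.1506] r 0.0066
px [508.8 332.6] n 97 mean [0.6224 0.3974 0.0281] circ [0.6206 0.3975] r 0.0098
```

View pics/w6.png

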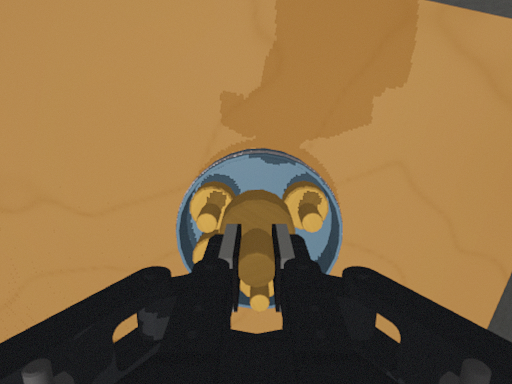

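```bash
python3 -m creep '[[0,0.001,0,0.4,1,20,255],[0,0,0,0,0,25,255],[0,0,0,0,0,20,255],[0,0,0,0,0,0,255],[0,0,0,0,0,0,255],[0,0,0,0,0,0,255],[0,0,0,0,0,0,255]]'
python3 - <<'E'
from h import *
o=get_obs();p,d=camera("wrist");cv2.imwrite("pics/w7.png",p)
goto([.5236,.1416,.0335],101)
P=cloud("wrist",d,o)
clusters(P,p,d,0.056,0.072);print('b');clusters(P,p,d,0.025,0.045,30)
E
```

```text
clock: 9.3
position: [0.5246, 0.143, 0.0778]
ee_rot: [-0.095, 0.995, 0.0, 0.001]
ft_force: [-0.0, 0.0, -3.4]
grip_width: 0.168
clock 9.35 pos [0.5245 0.143  0.0777] jawyaw 100.95 tilt [0.0021 0.001 ] F [-0.2 -0.9 -3.3] grip 0.165 q [-0.63  0.29  0.32  1.86 -0.11  1.    1.5 ]
shift now-axes [ 1.2 -1.3 44.2]
turn rotvec [ 0.0006  0.0022 -0.0009] shift in final axes [ 1.1 -1.2 44.2]
px [256.9 198.3] n 479 mean [0.509  0.1394 0.0649] circ [0.5174 0.1414] r 0.0174
px [326.9 258.6] n 648 mean [0.5359 0.1831 0.0629] circ [0.538  0.1834] r 0.008
px [185.1 259.1] n 671 mean [0.5507 0.1079 0.063 ] circ [0.5525 0.1082] r 0.0081
px [255.9 297.4] n 603 mean [0.5662 0.1499 0.0636] circ [0.5672 0.15  ] r 0.0082
b
px [255.6 201.7] n 2789 mean [0.5209 0.1409 0.0345] circ [0.556  0.1478] r 0.069
px [320.1 226.5] n 1462 mean [0.5294 0.1837 0.0324] circ [0.536  0.1846] r 0.0191
px [192.4 227. ] n 1498 mean [0.5449 0.1052 0.0324] circ [0.5507 0.1067] r 0.0188
px [241.2 286. ] n 30 mean [0.5799 0.1427 0.0328] circ [0.577  0.1429] r 0.0077
px [271.3 286.1] n 38 mean [0.5765 0.1622 0.0322] circ [0.5763 0.162 ] r 0.0044
px [256.5 319.7] n 1152 mean [0.6034 0.1575 0.0326] circ [0.6077 0.1583] r 0.0181
```

View pics/w7.png

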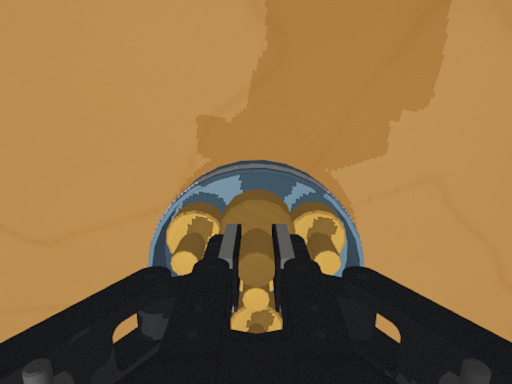

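```bash
python3 -m creep '[[0,0.001,0,1,-1.2,10,255],[0,0,0,0,0,12,255],[0,0,0,0,0,10,255],[0,0,0,0,0,7,255],[0,0,0,0,0,3,255],[0,0,0,0,0,0,255],[0,0,0,0,0,0,255]]'
python3 - <<'E'
from h import *
goto([.5236,.1416,.0328],101)
E
```

```text
clock: 10.05
position: [0.5232, 0.1415, 0.0348]
ee_rot: [-0.095, 0.995, 0.0, -0.0]
ft_force: [0.5, 0.1, -2.3]
grip_width: 0.164
clock 10.05 pos [0.5232 0.1415 0.0348] jawyaw 100.95 tilt [-0.0003  0.0001] F [ 0.5  0.1 -2.3] grip 0.164 q [-0.61  0.35  0.31  1.9  -0.13  0.91  1.52]
shift now-axes [-0.4 -0.   2. ]
turn rotvec [ 0.0001 -0.0003 -0.0008] shift in final axes [-0.4 -0.   2. ]
```

```bash
python3 -m creep '[[0,0,0,0,0,0.8,255],[0,0,0,0,0,0.8,255],[0,0,0,0,0,0.8,255],[0,0,0,0,0,0,255],[0,0,0,0,0,0,255]]'
python3 - <<'E'
from h import *
goto([.5236,.1416,.0328],101)
E
```

```text
clock: 10.55
position: [0.5234, 0.1417, 0.0328]
ee_rot: [-0.095, 0.995, 0.0, 0.0]
ft_force: [-2.5, 0.4, 5.1]
grip_width: 0.164
clock 10.55 pos [0.5234 0.1417 0.0328] jawyaw 100.96 tilt [0.0002 0.0004] F [-2.5  0.4  5.1] grip 0.164 q [-0.61  0.36  0.31  1.9  -0.14  0.91  1.52]
shift now-axes [-0.2 -0.1  0. ]
turn rotvec [ 0.0004  0.0003 -0.0007] shift in final axes [-0.2 -0.1  0. ]
```

```bash
python3 -m creep '[[0,0,0,0,0,0,190],[0,0,0,0,0,0,170],[0,0,0,0,0,0,165],[0,0,0,0,0,0,165]]'
python3 -m creep '[[0,0,0,0,0,-10,165],[0,0,0,0,0,-20,165],[0,0,0,0,0,-30,165],[0,0,0,0,0,-40,165],[0,0,0,0,0,-20,165],[0,0,0,0,0,0,165],[0,0,0,0,0,0,165]]'
python3 - <<'E'
from h import *
o=get_obs();p,d=camera("wrist");cv2.imwrite("pics/w8.png",p)
goto([.6085,-.2075,.15],-19)
P=cloud("wrist",d,o)
clusters(P,p,d,0.056,0.072)
E
```

```text
clock: 10.95
position: [0.5231, 0.1415, 0.0322]
ee_rot: [-0.095, 0.995, -0.0, -0.0]
ft_force: [-0.7, 0.1, 0.1]
grip_width: 0.351
clock: 11.65
position: [0.5232, 0.1415, 0.1527]
ee_rot: [-0.095, 0.995, 0.0, 0.0]
ft_force: [0.2, -0.7, -0.3]
grip_width: 0.352
clock 11.7 pos [0.5227 0.1414 0.1519] jawyaw 100.96 tilt [-0.0011 -0.0002] F [-0.7  0.8 -0.7] grip 0.354 q [-0.64  0.21  0.33  1.8  -0.07  1.15  1.48]
shift now-axes [ -17.9 -358.8    1.8]
turn rotvec [-1.1000e-03 -7.0000e-04  2.0937e+00] shift in final axes [-302.   194.7    1.9]
px [257.  187.9] n 371 mean [0.5225 0.141  0.0635] circ [0.5235 0.1412] r 0.008
px [307.3 216. ] n 352 mean [0.537  0.1829 0.0634] circ [0.5383 0.1838] r 0.008
px [207.8 215.9] n 350 mean [0.5514 0.1084 0.0633] circ [0.553  0.1081] r 0.0082
px [257.6 242.7] n 351 mean [0.5659 0.1499 0.0633] circ [0.5674 0.1502] r 0.008
px [257.7 292.2] n 336 mean [0.6091 0.1585 0.0629] circ [0.6107 0.159 ] r 0.0084
```

View pics/w8.png

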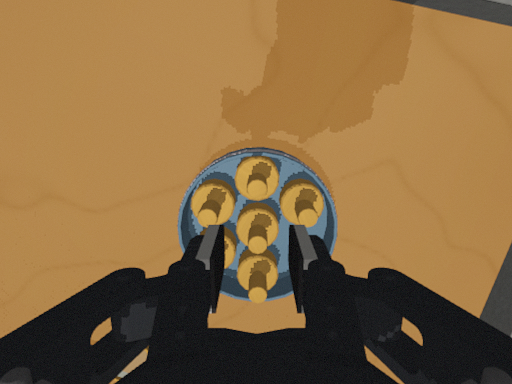

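```bash
python3 -m creep '[[0,0,0,-2.2,-45,0,130],[0,0,0,-2.2,-45,0,130],[0,0,0,-2.2,-45,0,130],[0,0,0,-2.2,-45,0,130],[0,0,0,-2.2,-45,0,130],[0,0,0,-2.2,-45,0,130],[0,0,0,-2.2,-45,0,130],[0,0,0,-2.2,-44,0,130]]'
python3 -m creep '[[0,0,0.14,0,0,0,130],[0,0,0.14,0,0,0,130],[0,0,0.14,0,0,0,130],[0,0,0.14,0,0,0,130],[0,0,0.14,0,0,0,130],[0,0,0.14,0,0,0,130],[0,0,0.14,0,0,0,130],[0,0,0.14,0,0,0,130]]'
python3 -m creep '[[0,0,0.14,0,0,0,130],[0,0,0.14,0,0,0,130],[0,0,0.14,0,0,0,130],[0,0,0.14,0,0,0,130],[0,0,0.14,0,0,0,130],[0,0,0.14,0,0,0,130],[0,0,0.14,0,0,0,130],[0,0,0,0,0,0,130]]'
python3 -m creep '[[0,0,0,0,0,0,130],[0,0,0,0,0,0,130]]'
python3 - <<'E'
from h import *
o=get_obs();p,d=camera("wrist");cv2.imwrite("pics/w9.png",p)
goto([.6085,-.2075,.15],-19)
P=cloud("wrist",d,o)
clusters(P,p,d,0.056,0.072,30)
E
```

```text
clock: 12.5
position: [0.6082, -0.2093, 0.1508]
ee_rot: [-0.095, 0.995, 0.0, -0.001]
ft_force: [0.4, 0.6, 0.4]
grip_width: 0.49
clock: 13.3
position: [0.6079, -0.2075, 0.1508]
ee_rot: [0.451, 0.893, -0.001, -0.001]
ft_force: [0.3, 0.2, 0.2]
grip_width: 0.491
clock: 14.1
position: [0.608, -0.2074, 0.1508]
ee_rot: [0.817, 0.577, -0.001, -0.001]
ft_force: [0.0, 0.6, 0.0]
grip_width: 0.493
clock: 14.3
position: [0.6084, -0.2076, 0.1518]
ee_rot: [0.815, 0.579, -0.0, -0.0]
ft_force: [0.7, -0.2, -0.9]
grip_width: 0.488
clock 14.35 pos [ 0.6085 -0.2077  0.1519] jawyaw -19.23 tilt [-0.0009  0.0001] F [ 0.  -0.5 -0.2] grip 0.491 q [-0.41  0.57  0.94  1.54 -0.48  1.27  0.26]
shift now-axes [ 0.2 -0.   1.9]
turn rotvec [-0.0008  0.0002 -0.004 ] shift in final axes [ 0.2 -0.   1.9]
px [257.  187.9] n 342 mean [ 0.6104 -0.2074  0.0609] circ [ 0.6105 -0.2077] r 0.0081
```

View pics/w9.png

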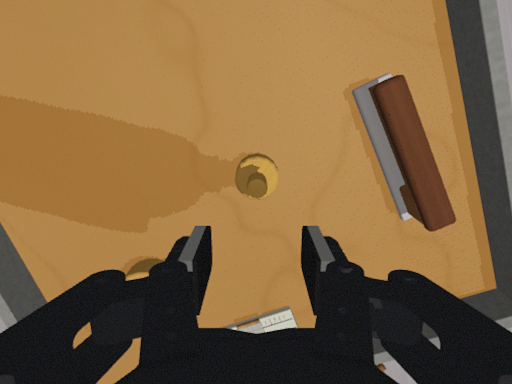

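```bash
python3 - <<'E'
from h import *
o=get_obs();p,d=camera("wrist");o2=get_obs()
for q in (o,o2):
    print(q["position"],q["ee_rot"])
    P=cloud("wrist",d,q)
    clusters(P,p,d,0.054,0.072,30); clusters(P,p,d,0.024,0.036,200)
M=R.from_quat(o["ee_rot"]).as_matrix();m=(P[...,2]>.054)&(P[...,2]<.072)
print(((P[m].mean(0)-o["position"])@M).round(4))
E
```

```text
[ 0.60846501 -0.20767292  0.15193275] [ 8.15269632e-01  5.79081378e-01 -3.11697033e-04 -2.96660548e-04]
px [256.9 187.5] n 357 mean [ 0.6106 -0.2072  0.0607] circ [ 0.6102 -0.2085] r 0.0078
px [440.2 218.7] n 305 mean [ 0.7384 -0.2806  0.0547] circ [ 0.7375 -0.2783] r 0.012
px [488.1 154.1] n 3023 mean [ 0.7974 -0.2572  0.0299] circ [ 0.7841 -0.2647] r 0.1366
px [395.3 158.9] n 434 mean [ 0.7242 -0.2306  0.0307] circ [ 0.7235 -0.2273] r 0.0607
px [256.8 174.8] n 1068 mean [ 0.6114 -0.2048  0.0291] circ [ 0.6102 -0.208 ] r 0.0191
px [ 14.5 289.7] n 659 mean [ 0.3633 -0.2339  0.0299] circ [ 0.3638 -0.2312] r 0.0312
[ 0.60851423 -0.20767652  0.15204261] [ 8.15431736e-01  5.78853145e-01 -2.36201239e-04 -2.55481886e-04]
px [256.9 187.5] n 357 mean [ 0.6106 -0.2072  0.0608] circ [ 0.6103 -0.2085] r 0.0078
px [441.8 203.3] n 72 mean [ 0.7421 -0.2685  0.0546] circ [ 0.7419 -0.2697] r 0.0058
px [439.7 218.2] n 350 mean [ 0.7382 -0.2801  0.0548] circ [ 0.738 -0.278] r 0.0126
px [488.1 154.2] n 3025 mean [ 0.7974 -0.2574  0.0299] circ [ 0.7841 -0.2648] r 0.1366
px [395.3 159. ] n 434 mean [ 0.7242 -0.2307  0.0308] circ [ 0.7236 -0.2274] r 0.0607
px [256.8 174.8] n 1069 mean [ 0.6114 -0.2048  0.0292] circ [ 0.6103 -0.208 ] r 0.0191
px [ 14.5 289.7] n 658 mean [ 0.3633 -0.2337  0.0299] circ [ 0.3638 -0.2311] r 0.0312
[-0.011   0.0936  0.0951]
```

```bash
python3 - <<'E'
from h import *
o=get_obs();p,d=camera("wrist")
P=cloud("wrist",d,o);M=R.from_quat(o["ee_rot"]).as_matrix()
print(M.round(4),d[188,257],P[188,257],((P[188,257]-o["position"])@M).round(4)); m=camera_model("wrist");print(m["mount"][:3].round(4),m["camera_matrix"].round(1))
E
```

```text
[[ 3.299e-01  9.440e-01 -7.000e-04]
 [ 9.440e-01 -3.299e-01  1.000e-04]
 [-1.000e-04 -7.000e-04 -1.000e+00]] 0.24424213 [ 0.61063128 -0.20735228  0.06184598] [0.001  0.002  0.0902]
[[-1.000e-04 -9.662e-01 -2.580e-01  6.470e-02]
 [ 1.000e+00 -1.000e-04  2.000e-04  1.300e-03]
 [-2.000e-04 -2.580e-01  9.662e-01 -1.456e-01]] [[326.3   0.  256.1]
 [  0.  326.3 187.1]
 [  0.    0.    1. ]]
```

```bash
python3 -m creep '[[0,0,-0.004,0,0.5,30,130],[0,0,0,0,0,35,130],[0,0,0,0,0,25,130],[0,0,0,0,0,0,130],[0,0,0,0,0,0,130],[0,0,0,0,0,0,130]]'
python3 - <<'E'
from h import *
goto([.609,-.2078,.03],-19)
p,d=camera("wrist");cv2.imwrite("pics/w10.png",p)
E
```

```text
clock: 15.05
position: [0.61, -0.2084, 0.0641]
ee_rot: [0.815, 0.58, 0.001, 0.001]
ft_force: [1.0, -0.2, 1.3]
grip_width: 0.489
clock 15.05 pos [ 0.61   -0.2084  0.0641] jawyaw -19.13 tilt [ 0.0019 -0.0007] F [ 1.  -0.2  1.3] grip 0.489 q [-0.36  0.66  0.87  1.62 -0.55  1.12  0.31]
shift now-axes [ 0.3 -1.2 34.1]
turn rotvec [ 0.002   0.     -0.0023] shift in final axes [ 0.3 -1.1 34.1]
```

View pics/w10.png

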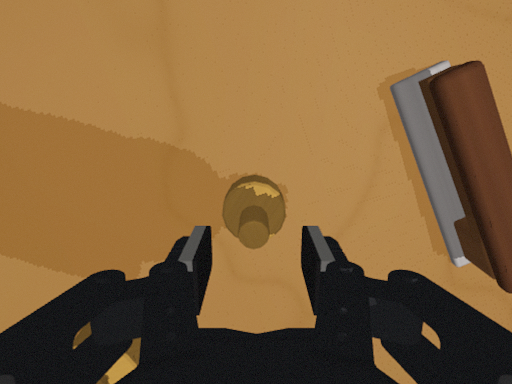

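```bash
python3 -m creep '[[0.002,0,0,0,-1,12,130],[0,0,0,0,0,12,130],[0,0,0,0,0,10,130],[0,0,0,0,0,0,130],[0,0,0,0,0,0,130],[0,0,0,0,0,0,130]]'
python3 - <<'E'
from h import *
goto([.609,-.2078,.03],-19)
p,d=camera("wrist");cv2.imwrite("pics/w11.png",p)
E
```

```text
clock: 15.7
position: [0.6083, -0.2077, 0.0285]
ee_rot: [0.815, 0.58, -0.001, -0.001]
ft_force: [0.6, 0.3, 0.4]
grip_width: 0.487
clock 15.7 pos [ 0.6083 -0.2077  0.0285] jawyaw -19.14 tilt [-0.002   0.0003] F [0.6 0.3 0.4] grip 0.487 q [-0.35  0.7   0.84  1.64 -0.58  1.07  0.33]
shift now-axes [ 0.1  0.7 -1.5]
turn rotvec [-0.002   0.0003 -0.0025] shift in final axes [ 0.1  0.7 -1.5]
```

View pics/w11.png

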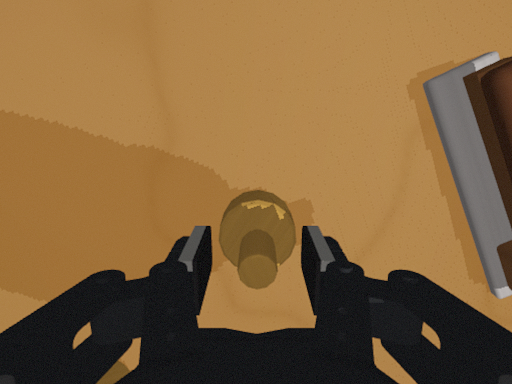

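Knob at (257,270), centred between the pads. Raise 1.5 mm and close.

```bash
python3 -m creep '[[-0.002,0,0,0,0,-1.5,130],[0,0,0,0,0,0,255],[0,0,0,0,0,0,255],[0,0,0,0,0,0,255],[0,0,0,0,0,0,255],[0,0,0,0,0,0,255]]' 60
python3 - <<'E'
from h import *
goto([.609,-.2078,.03],-19)
E
python3 -m creep '[[0,0,0,0,0,-15,255],[0,0,0,0,0,-30,255],[0,0,0,0,0,-35,255],[0,0,0,0,0,-30,255],[0,0,0,0,0,0,255],[0,0,0,0,0,0,255],[0,0,0,0,0,0,255]]'
python3 - <<'E'
from h import *
goto([.5816,.1922,.14],-19)
p,d=camera("wrist");cv2.imwrite("pics/w12.png",p)
E
```

```text
clock: 16.35
position: [0.6083, -0.2075, 0.03]
ee_rot: [0.815, 0.58, 0.0, 0.0]
ft_force: [-0.4, 0.7, 3.8]
grip_width: 0.167
clock 16.35 pos [ 0.6083 -0.2075  0.03  ] jawyaw -19.13 tilt [ 0.0001 -0.    ] F [-0.4  0.7  3.8] grip 0.167 q [-0.35  0.7   0.84  1.64 -0.58  1.07  0.33]
shift now-axes [-0.1  0.8  0. ]
turn rotvec [ 0.0001 -0.     -0.0023] shift in final axes [-0.1  0.8  0. ]
clock: 17.05
position: [0.6074, -0.207, 0.1386]
ee_rot: [0.815, 0.58, -0.001, -0.001]
ft_force: [0.0, -0.6, -1.9]
grip_width: 0.167
clock 17.05 pos [ 0.6074 -0.207   0.1386] jawyaw -19.13 tilt [-0.0023  0.0007] F [ 0.  -0.6 -1.9] grip 0.167 q [-0.4   0.58  0.93  1.56 -0.48  1.25  0.27]
shift now-axes [ 368.6 -155.2   -1.1]
turn rotvec [-0.0024  0.0001 -0.0023] shift in final axes [ 369.  -154.4   -1.4]
```

View pics/w12.png

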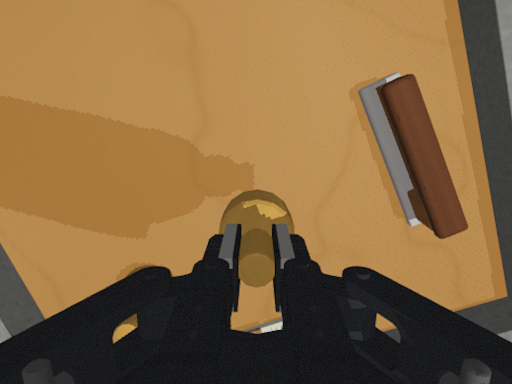

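```bash
python3 -m creep '[[-0.002,0,0,41,-17.2,0,255],[0,0,0,41,-17.2,0,255],[0,0,0,41,-17.2,0,255],[0,0,0,41,-17.2,0,255],[0,0,0,41,-17.2,0,255],[0,0,0,41,-17.2,0,255],[0,0,0,41,-17.2,0,255],[0,0,0,41,-17.2,0,255]]'
python3 -m creep '[[0,0,0,41,-17.2,0,255],[0,0,0,0,0,0,255],[0,0,0,0,0,0,255],[0,0,0,0,0,0,255],[0,0,0,0,0,0,255]]'
python3 - <<'E'
from h import *
o=get_obs();p,d=camera("wrist");cv2.imwrite("pics/w13.png",p)
goto([.5816,.1922,.14],-19)
P=cloud("wrist",d,o)
clusters(P,p,d,0.056,0.072,30)
E
```

```text
clock: 17.9
position: [0.5847, 0.1493, 0.1385]
ee_rot: [0.815, 0.58, -0.0, 0.001]
ft_force: [0.5, -0.8, -2.6]
grip_width: 0.164
clock: 18.4
position: [0.5829, 0.1902, 0.1392]
ee_rot: [0.815, 0.579, 0.0, 0.001]
ft_force: [0.7, -1.0, -2.4]
grip_width: 0.166
clock 18.45 pos [0.583  0.1904 0.1393] jawyaw -19.26 tilt [ 0.0012 -0.0009] F [-0.7 -0.8 -2.6] grip 0.165 q [-1.09  0.51  0.93  1.64 -0.43  1.21 -0.4 ]
shift now-axes [ 1.2 -1.9 -0.7]
turn rotvec [ 0.0014  0.0005 -0.0046] shift in final axes [ 1.2 -1.9 -0.7]
px [304.9 220.5] n 407 mean [0.6111 0.1597 0.0633] circ [0.6111 0.1585] r 0.0081
px [200. 221.] n 409 mean [0.5394 0.1843 0.0633] circ [0.5386 0.1835] r 0.008
px [253.4 300.4] n 374 mean [0.554  0.1095 0.0629] circ [0.5531 0.1077] r 0.0083
```

View pics/w13.png

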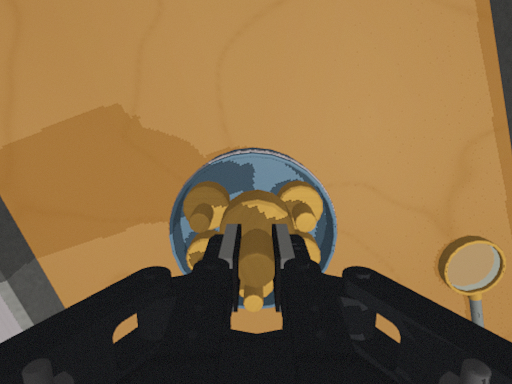

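```bash
python3 -m creep '[[0.001,0,-0.004,1.2,-1.8,20,255],[0,0,0,0,0,22,255],[0,0,0,0,0,20,255],[0,0,0,0,0,0,255],[0,0,0,0,0,0,255],[0,0,0,0,0,0,255]]'
python3 - <<'E'
from h import *
o=get_obs();p,d=camera("wrist");cv2.imwrite("pics/w14.png",p)
goto([.5817,.1922,.033],-19)
P=cloud("wrist",d,o)
clusters(P,p,d,0.056,0.072,30)
E
```

```text
clock: 19.05
position: [0.5824, 0.1933, 0.0787]
ee_rot: [0.814, 0.581, 0.001, 0.0]
ft_force: [-0.3, -0.3, -2.6]
grip_width: 0.161
clock 19.1 pos [0.5824 0.1935 0.0787] jawyaw -18.93 tilt [0.0021 0.0004] F [-0.2 -0.3 -3. ] grip 0.169 q [-1.06  0.57  0.88  1.7  -0.49  1.1  -0.36]
shift now-axes [-1.5 -0.3 45.7]
turn rotvec [ 0.0018 -0.0011  0.0013] shift in final axes [-1.5 -0.2 45.7]
px [256.8 199.1] n 469 mean [0.5891 0.2078 0.0653] circ [0.5859 0.1982] r 0.0182
px [183.3 262.2] n 580 mean [0.5394 0.1861 0.0629] circ [0.5386 0.1837] r 0.008
px [325.8 261.2] n 492 mean [0.613  0.1614 0.0628] circ [0.6115 0.1587] r 0.0081
px [253.9 300.1] n 666 mean [0.5681 0.1515 0.0632] circ [0.5677 0.1501] r 0.008
```

View pics/w14.png

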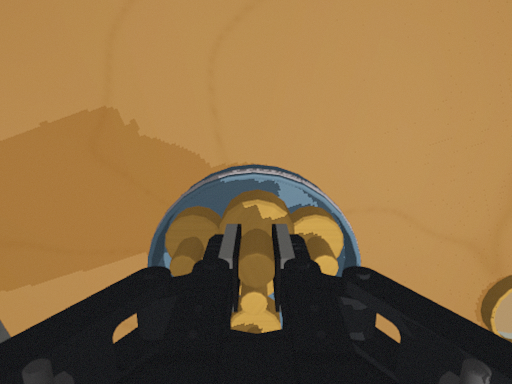

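```bash
python3 -m creep '[[0.001,0,0,-1.5,-0.7,10,255],[0,0,0,0,0,12,255],[0,0,0,0,0,12,255],[0,0,0,0,0,7,255],[0,0,0,0,0,2,255],[0,0,0,0,0,0,255],[0,0,0,0,0,0,255]]'
python3 - <<'E'
from h import *
goto([.5816,.1923,.033],-19)
E
```

```text
clock: 19.8
position: [0.5808, 0.1924, 0.0347]
ee_rot: [0.814, 0.581, 0.0, 0.0]
ft_force: [-0.1, 0.2, -2.2]
grip_width: 0.164
clock 19.8 pos [0.5808 0.1924 0.0347] jawyaw -18.91 tilt [0.0001 0.    ] F [-0.1  0.2 -2.2] grip 0.164 q [-1.03  0.62  0.84  1.73 -0.53  1.03 -0.33]
shift now-axes [0.2 0.8 1.7]
turn rotvec [ 0.0001 -0.0001  0.0015] shift in final axes [0.2 0.8 1.7]
```

```bash
python3 -m creep '[[0,0,0,0,0,0.8,255],[0,0,0,0,0,0.8,255],[0,0,0,0,0,0.5,255],[0,0,0,0,0,0,255],[0,0,0,0,0,0,255]]'
python3 - <<'E'
from h import *
goto([.5816,.1923,.033],-19)
E
```

```text
clock: 20.3
position: [0.5808, 0.1926, 0.033]
ee_rot: [0.814, 0.581, 0.0, -0.0]
ft_force: [-2.3, 0.3, 5.6]
grip_width: 0.168
clock 20.3 pos [0.5808 0.1926 0.033 ] jawyaw -18.91 tilt [0.0001 0.0006] F [-2.3  0.3  5.6] grip 0.168 q [-1.03  0.63  0.84  1.73 -0.53  1.03 -0.33]
shift now-axes [0.  0.9 0. ]
turn rotvec [-0.0001 -0.0006  0.0016] shift in final axes [0.  0.9 0. ]
```

On the floor at the expected height; release and rise.

```bash
python3 -m creep '[[0,0,0,0,0,0,190],[0,0,0,0,0,0,170],[0,0,0,0,0,0,165],[0,0,0,0,0,0,165]]'
python3 -m creep '[[0,0,0,0,0,-10,165],[0,0,0,0,0,-20,165],[0,0,0,0,0,-30,165],[0,0,0,0,0,-40,165],[0,0,0,0,0,-40,165],[0,0,0,0,0,0,165],[0,0,0,0,0,0,165]]'
python3 -m creep '[[0,0,0,45,0,-10,165],[0,0,0,45,0,-10,165],[0,0,0,45,0,-10,165],[0,0,0,45,0,-10,165],[0,0,0,0,0,0,165],[0,0,0,0,0,0,165],[0,0,0,0,0,0,165]]'
python3 - <<'E'
from h import *
o=get_obs();print(o["position"],o["ft_force"],o["joint_velocities"].round(3))
for n in ["top","scene"]:
    p,d=camera(n);P=cloud(n,d)
    print(n);clusters(P,p,d,0.055,0.072)
    y,x=(180,153) if n=="top" else (195,378)
    cv2.imwrite(f"pics/{n}F.png",cv2.resize(p[y-60:y+60,x-80:x+80],None,fx=4,fy=4))
E
```

```text
clock: 20.7
position: [0.5804, 0.1924, 0.0323]
ee_rot: [0.814, 0.581, -0.0, -0.0]
ft_force: [0.4, 0.8, 0.4]
grip_width: 0.352
clock: 21.4
position: [0.5809, 0.1926, 0.1735]
ee_rot: [0.814, 0.581, 0.001, -0.0]
ft_force: [0.1, -0.2, -0.1]
grip_width: 0.357
clock: 22.1
position: [0.6387, 0.3611, 0.2111]
ee_rot: [0.814, 0.581, -0.001, 0.0]
ft_force: [-0.2, -0.8, -0.6]
grip_width: 0.351
[0.63870468 0.36110537 0.21112007] [-0.20753574 -0.77493984 -0.56599885] [ 0.001 -0.017  0.006  0.007 -0.003  0.    -0.   ]
top
px [380.2  81.1] n 180 mean [ 0.7379 -0.2654  0.0564] circ [ 0.7388 -0.2637] r 0.0237
px [362.5  83. ] n 6 mean [ 0.7348 -0.2336  0.056 ] circ [ 0.735  -0.2337] r 0.0034
px [364.2  86.2] n 5 mean [ 0.7289 -0.2365  0.0556] circ [ 0.7291 -0.236 ] r 0.003
px [144.5 151.4] n 74 mean [0.61   0.1587 0.0646] circ [0.6106 0.1595] r 0.0081
px [167.8 159. ] n 68 mean [0.5957 0.1167 0.0651] circ [0.5964 0.1175] r 0.0081
px [125.4 167.5] n 74 mean [0.5812 0.1922 0.0644] circ [0.5818 0.1929] r 0.008
px [148.6 175.4] n 74 mean [0.5666 0.1503 0.0649] circ [0.5672 0.1509] r 0.0079
px [172.1 183.1
[... 1958 characters left out ...]
 0.0617] circ [0.5661 0.1485] r 0.0088
px [114.  185.8] n 153 mean [ 0.4803 -0.2799  0.0658] circ [ 0.4771 -0.2806] r 0.0114
px [405.8 184.3] n 81 mean [0.5836 0.1894 0.0615] circ [0.5825 0.1905] r 0.0083
px [367.  197.2] n 81 mean [0.5979 0.1137 0.0618] circ [0.5959 0.1149] r 0.0089
px [394.9 199.2] n 82 mean [0.6124 0.1561 0.0615] circ [0.6115 0.1579] r 0.0092
px [119.4 322. ] n 5 mean [ 0.733  -0.2834  0.0558] circ [ 0.7333 -0.2832] r 0.0022
px [123.5 324.5] n 13 mean [ 0.7378 -0.2785  0.0556] circ [ 0.7394 -0.2774] r 0.0026
px [117.6 325.8] n 8 mean [ 0.738  -0.2858  0.0559] circ [ 0.7378 -0.2859] r 0.0024
px [124.2 329. ] n 6 mean [ 0.7444 -0.278   0.0554] circ [ 0.7454 -0.2776] r 0.002
```

View pics/topF.png

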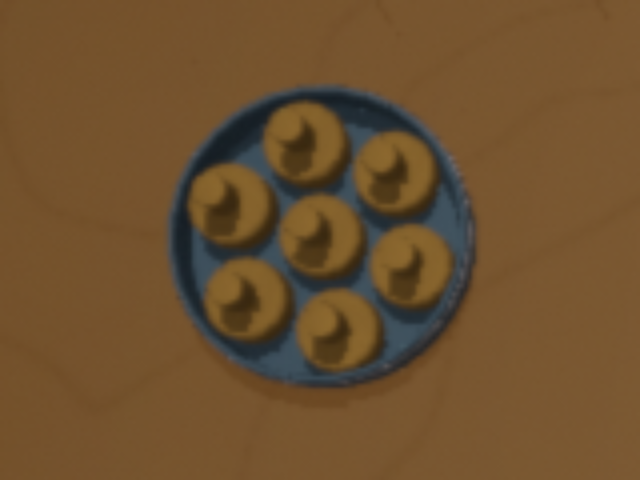

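View pics/sceneF.png

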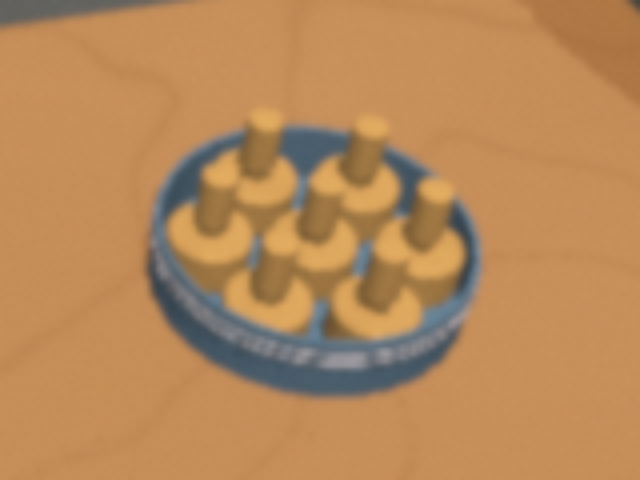

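The full six-around-one pattern is in place: all seven knobs are upright and level, with the new ones at (153,200) and (125,167) in the top view.

```bash
python3 -c "
from workcell import *
print(hand_in())"
```

```text
the job is handed in; nothing more can be done
None
```

Both small masses are in the tin, one in each gap. I lowered each one until it touched the tin floor (about 5–6 N upward at the wrist), let it go there, then drew the arm clear. I handed in at about 22 s of the 64 s.

**Final checks:** The top and scene pictures show six masses around one, all upright. In the top view both new knob tops measure 64–65 mm high, the same as the five fixed ones. Both masses sit within about 1 mm of the gap centres. The larger mass was not touched.

**What failed or disagreed:**
- **First grasp missed:** The pictures showed the real fingertips about 6 mm behind the TCP, not the stated 25 mm ahead. The fingers shut at knob-top height with about 14 N upward at the wrist. The mass did not move, and I took it from about 29 mm lower.
- **Calibration scatter:** The wrist camera's calibration changed by 1–2 mm between readings, and the top and scene cameras differed by about 3 mm. I centred each knob visually between the pads and each held mass between its neighbours in the tin.

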